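# Right the fallen rinsing beaker and nest it without jamming

### The job

The yellow rinsing beaker has toppled over on the watch bench. Stand it upright on the bench and let go of it, so that you can take it squarely by its collar from above, then nest it in the blue beaker: press it lightly until it grips and about a finger's width (20 mm) is left between the underside of its collar and the rim of the blue one, and no deeper or the two will jam. Keep the blue beaker standing and leave the other things on the bench where they are.

Things in the scene. Friction and masses are not known exactly. Their poses are not given: they have to be found in the camera images.
- yellow_mid (a point): Centre (on the axis, half-way up) of the loose yellow plastic beaker, about 0.07 kg, that lies on its side at the start; its z axis runs from foot to open mouth. 118 mm tall, foot 44 mm across, body widening evenly to 57 mm across at 103 mm, then a straight 15 mm high collar up to the rim; wall 2.8 mm. Lying, it rests on foot and collar, so the axis rises 5 degrees to the mouth.
- yellow_collar (a point): Centre of the yellow beaker's collar, on its axis, 51.5 mm along +z from yellow_mid (7.5 mm below the rim when upright, 33 mm above the mat when lying). The collar is 62 mm across and 15 mm high, with twelve slight flats to grip, one pair facing its y axis and then every 30 degrees; same axes as yellow_mid.
- blue_mid (a point): Centre (on the axis, half-way up) of the loose blue plastic beaker, about 0.09 kg, same shape and size as the yellow one, standing upright and empty on the mat; its z axis points up to the open mouth. Properly nested, the yellow centre is 35 mm above this point (20 mm gap between yellow collar and blue rim); at 28 mm (13 mm gap) they are jammed.
- blue_rim (a point): Centre of the blue beaker's mouth, level with its rim, 59 mm above blue_mid; 51 mm across inside. The yellow taper first touches all round with its rim 44 mm above this point and stops near there by its own weight. From there the thin wall yields and grips: each mm deeper takes 0.5 to 1.2 N of push, and friction keeps the beaker where the push leaves it. Home: yellow rim 35 mm above.
- mat: the fixed green bench mat on which everything stands, 380 x 860 mm, 2 mm thick; origin at the centre of its underside at the height of the bench top, so its upper face is 2 mm above the origin. Around it stand fixed things to keep clear of: a steel ultrasonic cleaner at the right (210 mm high), a lamp and drawer tower at the left, a plier rack, tray of tubs and grey timing instrument beyond (up to 190 mm high)
- red_bottle: bystander, to be left alone: a red plastic squeeze bottle with a nozzle, 42 mm across, 135 mm tall, upright; loose; origin at the centre of its underside
- lid_tub: bystander, to be left alone: a white plastic tub with a light-blue lid, 62 mm across, 37 mm tall; loose; origin at the centre of its underside
- pliers: bystander, to be left alone: pliers with orange grips, lying flat, 170 mm long, 50 mm wide, 15 mm high, jaws towards their +x, origin under the pivot, 50 mm from the jaw tips; loose
- holder: bystander, to be left alone: a round black movement holder with a brass watch movement on it, 48 mm across, 20 mm tall; loose; origin at the centre of its underside
- loupe: bystander, to be left alone: a black watchmaker's eyeglass standing on its wide end, 34 mm across, 34 mm tall; loose; origin at the centre of its underside
- watch: bystander, to be left alone: a steel wristwatch laid out flat, 155 mm long along its y, 40 mm wide, 11 mm high; loose; origin at the centre of its underside
- driver: bystander, to be left alone: a screwdriver with a green handle, lying flat along its x, 130 mm long, under 25 mm high; loose; origin at the centre of its underside
There are look-alikes about, which are no part of the job. What is shaped like the part that bears blue_mid but grey is not meant.

How it is judged:
On the way:
1. the yellow beaker stands upright on the bench, let go and still (angle between yellow_mid's own z axis and vertical below 0.08 rad and height (world z) of yellow_mid between 0.055 and 0.067 m and contact force between the fingers and yellow below 0.1 N and linear speed of yellow below 0.02 m/s), for 0.2 s.
At the end, for the whole second after the job is handed in: Yellow is nested mouth up in blue, its centre 30 to 39 mm above the blue centre (15 to 24 mm between collar and blue rim), within 6 mm sideways and 0.05 rad of the blue axis; blue stands upright on the bench (tilt under 0.08 rad, not lifted); both let go and still (z of yellow_mid in the frame of blue_mid between 0.03 and 0.039 m and horizontal distance between yellow_mid and blue_mid below 0.006 m and angle between the z axis of yellow_mid and the z axis of blue_mid, either way round below 0.05 rad and angle between yellow_mid's own z axis and vertical below 0.1 rad and angle between blue_mid's own z axis and vertical below 0.08 rad and height (world z) of blue_mid between 0.055 and 0.067 m and linear speed of each of yellow, blue below 0.02 m/s); the robot touches nothing.
It fails at once if the beakers jammed: yellow pressed in until its centre is less than 28 mm above the blue one (gap under 13 mm) (z of yellow_mid in the frame of blue_mid between 0 and 0.028 m and horizontal distance between yellow_mid and blue_mid below 0.01 m and angle between the z axis of yellow_mid and the z axis of blue_mid, either way round below 0.15 rad).
It fails at once if the blue beaker knocked over (angle between blue_mid's own z axis and vertical above 0.5 rad).
It fails at once if a bystander moved by more than 30 mm or tipped over (distance of any of red_bottle, lid_tub, pliers, holder, loupe, watch, driver from where it was at the start of the episode above 0.03 m or angle between any of red_bottle, lid_tub, holder, loupe's own z axis and vertical above 0.35 rad).
It also fails if it takes over 61 s, if anything falls off the work surface, if the arm or the gripper's body presses on something with over 40 N, if the wrist force passes 120 N, or if a joint passes its speed limit or range.

### The arm

A 6-joint arm with a two-finger parallel gripper is mounted at the origin on the work surface. World frame = base frame: x ahead of the robot, y to its left, z up, the work surface at z = 0. Lengths are in m, angles in rad, forces in N, time in s.
With the tool pointing down it reaches from about 0.35 to 0.975 m from the base axis. Payload 4.9 kg.
Tool frame: the origin (TCP) lies on the centre line of the jaws, within the pads' length; the fingertips stand 14 mm ahead of it and the grasp point (between the pads) lies 5 mm behind it; z points along the fingers, y is the line along which they close (so a half turn about z gives the same grasp; the last joint's range is limited). The gripper opens to 85 mm and grips with 20 to 120 N. Pads are 22 mm wide; open, the fingers measure 114 mm over their backs; the gripper's body (76 mm by 85 mm) begins 54 mm behind the grasp point. The pads swing forward as they close: fully open they stand 13 mm farther back than shut.
Start: joints at [1.049, 0.053, 1.613, -0, 1.476, -0.119], TCP at [0.245, 0.575, 0.212] pointing down, gripper open.
Joint ranges: [-3.01, 3.01], [-1.01, 2.22], [0.06, 2.58], [-1.02, 4.17], [0.09, 2.62], [-3.14, 3.14]. Speed limits (rad/s): [2.57, 2.57, 3.14, 3.14, 3.14, 3.14].

### API

Orientations are given as a unit quaternion [w, x, y, z].
In Python, from plant import * gives the robot as it stands.
- The arm moves only by the tool send_rows, never from a script. Its argument "steps" is a list of rows, each an object with "translation": the shift along the tool's x, y, z in cm, a list of three; "delta_rot": the turn, a rotation vector about the tool's x, y, z in rad, a list of three; "jaw": the finger opening in cm, from 0 to 8.54. In form: [{"translation": [dx, dy, dz], "delta_rot": [rx, ry, rz], "jaw": jaw}, ...]. A call has exactly 8 rows; each row is the pose to reach, as a shift and turn from the pose commanded when the call began, along the tool's axes at that moment; what a row does not reach only later rows make up. A row lasts 1/10 s, in which the tool goes at most 50 mm and 8.59 degrees, less where a joint would pass 70% of its speed; a pose out of reach is approached as far as the arm can. A call with a gripper value outside its range is refused whole. The fingers move at their own pace and stop on an object; the grip force is fixed at half the most. Time passes only in rows, so rows that repeat a pose let the fingers close, or fill a call up. It gives the time, the measured TCP pose, the force, the opening and the grip force at its end, in the units of the state.
- state(): the state, without advancing time (a new reading comes with each control period).
- grab_frame(name): name is "scene" or "side" or "wrist"; returns a dict with "pixels" (420x560x3 uint8, blue, green, red), "range_z" (420x560 float32, m along the optical axis (not along the pixel's ray), 0 where there is no reading), "fx", "fy", "cx", "cy" (pixels), "rvec" (rotation vector, rad) and "tvec" (3), from world to camera coordinates, as OpenCV has them. Camera axes: x right, y down, z forward; pixel columns grow to the right and rows downward; lengths in m; the calibration is good to about 2 mm. A picture is of the moment at which its call begins.
- job_done(): hands the job in; it is judged then, once.
The state is a dict: "time": time; "joint_pos": joint angles; "joint_vel": joint speeds; "joint_efforts": joint torques, N m; "tool_pos": TCP position; "tool_rot": TCP orientation; "contact_force": force on the tool from outside, world axes, zero at the start; "ft_torque": the same for the moment, N m; "gripper_width": opening from 0.0 (shut) to 1.0 (fully open); "grasp_force": force on a finger pad.
Only numpy, scipy, OpenCV 4.12 (cv2) and the standard library are available. Lean on these libraries where they do the work, as an engineer would, in place of code of your own. Each camera call takes 0.05 s, during which the arm holds its last target. There are 200 camera calls.

## Working session

There is one attempt and no reset: what is moved stays moved. The work goes in short steps, Python scripts to look and compute and a tool call to move; the robot and the scene stay as the last step left them, time stands still between calls to the robot, and variables do not carry over. Pictures are saved under pics/ and viewed, at most 10 in all, crops included, and the job is handed in when it is done.

Besides the shell and the picture viewer there is one more tool, called after ">>>" as a command line: name --argument value ..., lists and objects as JSON in quotes. send_rows: Moves the arm, as the interface text tells. Its arguments: {"type":"object","properties":{"steps":{"type":"array","items":{"type":"object","properties":{"translation":{"type":"array","items":{"type":"number"}},"delta_rot":{"type":"array","items":{"type":"number"}},"jaw":{"type":"number"}}}}},"required":["steps"]}

```bash
mkdir -p pics
cat > h.py <<'E'
from plant import *
import numpy as np, cv2
from scipy.spatial.transform import Rotation as R
def cloud(f):
    z=f["range_z"]; v,u=np.indices(z.shape)
    P=np.dstack([(u-f["cx"])/f["fx"]*z,(v-f["cy"])/f["fy"]*z,z])
    M=R.from_rotvec(np.ravel(f["rvec"])).as_matrix()
    W=(P-np.ravel(f["tvec"]))@M
    W[z==0]=np.nan
    return W
E
python3 - <<'E'
from h import *
for n in("scene","side"):
    f=grab_frame(n); np.savez("f_"+n,**f); cv2.imwrite(f"pics/{n}0.png",f["pixels"])
    M=cv2.Rodrigues(np.array(f["rvec"]))[0]; print(n,-M.T@np.ravel(f["tvec"]),f["fx"])
print(state())
E
```

```text
scene [0.96879255 0.6974125  0.86966826] 470.6094261562021
side [ 0.41973586 -0.76169924  0.67334824] 419.6145110291961
{'time': 0.1, 'joint_pos': array([ 1.04896607e+00,  5.32929561e-02,  1.61414542e+00,  7.04820732e-06,
        1.47601231e+00, -1.19022949e-01]), 'joint_vel': array([-0.00082438, -0.00080095, -0.00347393, -0.00151502, -0.00134436,
       -0.00081538]), 'joint_efforts': array([-5.09002475e-04, -3.94900739e+01, -3.71364820e+01, -1.55296243e-04,
        3.88169297e-03, -4.84893405e-06]), 'tool_pos': array([0.24471265, 0.57445159, 0.21099142]), 'tool_rot': array([-2.95942643e-04,  2.00045053e-01,  9.79786259e-01, -8.80624256e-04]), 'contact_force': array([-0.1754837 , -0.26788792, -0.13102287]), 'ft_torque': array([ 0.03177234, -0.00760427,  0.00175647]), 'grasp_force': 0.0, 'gripper_width': 1.0002978652827776}
```

View pics/scene0.png

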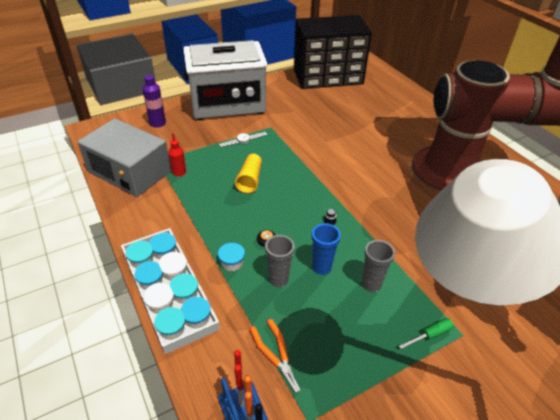

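View pics/side0.png

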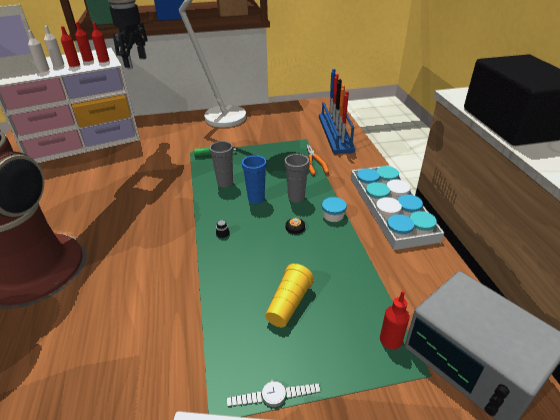

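The scene view has yellow lying at (249,173), blue standing at (324,250), and grey look-alikes at (279,260) and (376,266). The side view has yellow at (290,295), blue at (256,180), and greys at (222,165) and (297,178). Only the blue one fits; the greys are excluded by colour.

Run:
```python
from h import *
pts={'y':[],'b':[]}
for n in("scene","side"):
    f=dict(np.load(f"f_{n}.npz")); W=cloud(f); hsv=cv2.cvtColor(f["pixels"],cv2.COLOR_BGR2HSV)
    H,S,V=[hsv[...,i].astype(int) for i in range(3)]
    ins=(W[...,2]>.008)&(W[...,2]<.16)&(W[...,0]>.2)&(W[...,0]<.9)&(abs(W[...,1])<.5)
    for k,m in(('y',(H>18)&(H<32)&(S>140)&(V>90)),('b',(H>105)&(H<125)&(S>140))):
        mm=cv2.erode((m&ins).astype(np.uint8),np.ones((3,3)))
        c,l,s,ce=cv2.connectedComponentsWithStats(mm)
        for i in range(1,c):
            if s[i,4]>60:
                p=W[l==i]; print(n,k,s[i],ce[i].round(),np.nanmedian(p,0).round(3),np.nanmin(p,0).round(3),np.nanmax(p,0).round(3)); 
        i=1+np.argmax(s[1:,4]); pts[k].append(W[l==i])
    for nm,(u,v) in {'scene':dict(g1=(279,260),g2=(376,266),hold=(266,237),lid=(231,252),loupe=(330,216),bottle=(177,160)), 'side':dict(g1=(297,178),g2=(222,165),hold=(295,225),lid=(334,210),loupe=(222,230),bottle=(395,325))}[n].items(): print(n,nm,W[v,u].round(3))
np.savez("pts",**{k+str(i):p for k in pts for i,p in enumerate(pts[k])})
f=np.load("f_side.npz"); g=np.load("f_scene.npz")
a=cv2.resize(f["pixels"][140:340,190:350],(400,500),interpolation=2); b=cv2.resize(g["pixels"][140:300,210:410-72],(400,500),interpolation=2)
cv2.imwrite("pics/crop.png",np.hstack([a,b]))
```

```text
scene y [236 155  24  36 392] [249. 171.] [ 0.547 -0.211  0.05 ] [ 0.494 -0.273  0.009] [ 0.594 -0.164  0.067]
scene b [314 225  25  48 836] [324. 247.] [0.536 0.15  0.089] [0.503 0.11  0.01 ] [0.562 0.17  0.124]
scene b [220 382  25  38 476] [232. 406.] [0.862 0.355 0.019] [0.838 0.317 0.013] [0.872 0.398 0.091]
scene g1 [0.651 0.147 0.106]
scene g2 [0.477 0.253 0.101]
scene hold [0.609 0.009 0.023]
scene lid [0.71  0.026 0.039]
scene loupe [0.435 0.026 0.03 ]
scene bottle [ 0.709 -0.328  0.062]
side y [ 267  265   46   61 1350] [289. 293.] [ 0.536 -0.237  0.048] [ 0.487 -0.288  0.013] [ 0.591 -0.178  0.065]
side b [324 124  30  27 347] [337. 139.] [0.825 0.36  0.017] [0.802 0.308 0.013] [0.87  0.487 0.065]
side b [243 157  22  44 697] [255. 177.] [0.528 0.116 0.09 ] [0.501 0.103 0.01 ] [0.556 0.168 0.121]
side g1 [0.631 0.096 0.081]
side g2 [0.452 0.209 0.076]
side hold [ 0.601 -0.014  0.022]
side lid [0.702 0.002 0.038]
side loupe [0.428 0.003 0.025]
side bottle [ 0.692 -0.367  0.073]
```

View pics/crop.png

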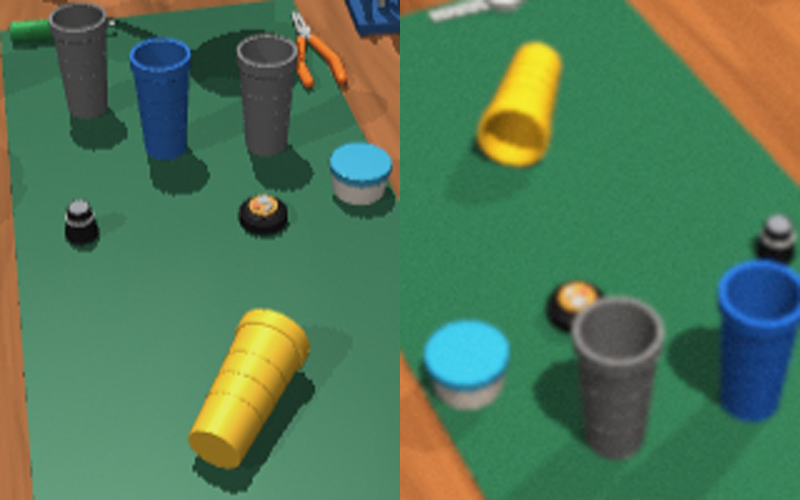

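The crop shows the yellow foot toward the side camera and its mouth toward the scene camera (+x,+y). The blue beaker is the one meant: it stands between two grey beakers. Next I fit the known shape to the points.

```bash
cat >> h.py <<'E'
from scipy.optimize import least_squares
def sdf_out(r,z):
    # unsigned distance in (r,z) to the outer profile; z from foot
    prof=[(0,0),(.022,0),(.0285,.103),(.031,.103),(.031,.118),(.0282,.118),(.0257,.100),(.0197,.003),(0,.003)]
    d=np.full(r.shape,9.)
    for (a,b),(c,e) in zip(prof[:-1],prof[1:]):
        t=np.clip(((r-a)*(c-a)+(z-b)*(e-b))/((c-a)**2+(e-b)**2),0,1)
        d=np.minimum(d,np.hypot(r-a-t*(c-a),z-b-t*(e-b)))
    return d
def fit(P,c0,yaw0=None):
    """fit centre (x,y[,z]) and yaw; P Nx3. upright if yaw0 None"""
    P=P[~np.isnan(P).any(1)]
    def res(q):
        if yaw0 is None: ax=np.array([0,0,1.]); c=np.array([q[0],q[1],q[2]])
        else:
            p=np.radians(4.96); ax=np.array([np.cos(q[3])*np.cos(p),np.sin(q[3])*np.cos(p),np.sin(p)]); c=q[:3]
        v=P-c; z=v@ax; r=np.linalg.norm(v-np.outer(z,ax),axis=1)
        return sdf_out(r,z+.059)
    s=least_squares(res,list(c0)+([] if yaw0 is None else [yaw0]),loss='soft_l1',f_scale=.003,x_scale=.01)
    return s.x, np.median(np.abs(res(s.x)))
E
python3 - <<'E'
from h import *
d=np.load("pts.npz")
for i in (0,1,2):
    y=np.vstack([d['y0'],d['y1']]) if i==2 else d[f'y{i}']; b=np.vstack([d['b0'],d['b1']]) if i==2 else d[f'b{i}']
    print(i,fit(y,[.54,-.22,.035],.9), fit(b,[.53,.14,.061]))
E
```

```text
0 (array([ 0.54232501, -0.22261469,  0.03103074,  0.93170703]), np.float64(0.0006249101969879454)) (array([0.531188  , 0.13916517, 0.06412241]), np.float64(0.0006880848490590993))
1 (array([ 0.53641556, -0.22814547,  0.02885126,  0.92821969]), np.float64(0.0006194304978192189)) (array([0.52907456, 0.13713089, 0.06253351]), np.float64(0.0007072619162937266))
2 (array([ 0.53673299, -0.22805868,  0.02904309,  0.92613845]), np.float64(0.0006389382093321889)) (array([0.53065334, 0.13815589, 0.06328326]), np.float64(0.0007758634166489534))
```

```bash
cat >> h.py <<'E'
def tilt_pose(head,t):
    """tool x at heading 'head' when down; tilt t: tool z leans to -head for t>0"""
    a=np.array([np.cos(head),np.sin(head),0]); u=np.array([0,0,1.])
    z=-np.sin(t)*a-np.cos(t)*u; x=np.cos(t)*a-np.sin(t)*u; return np.column_stack([x,np.cross(z,x),z])
def cur():
    s=state(); w,x,y,z=s["tool_rot"]; return np.array(s["tool_pos"]),R.from_quat([x,y,z,w]).as_matrix()
def delta(p,M,frm=None):
    p0,M0=frm or cur(); return ((M0.T@(np.array(p)-p0))*100).round(2),R.from_matrix(M0.T@M).as_rotvec().round(3)
E
python3 - <<'E'
from h import *
for n in("scene",):
    W=cloud(np.load(f"f_{n}.npz")); m=(W[...,2]>.15)&(W[...,2]<.3)&(W[...,1]<-.3)&(W[...,0]>0)&(W[...,0]<1); p=W[m]
    print(len(p),p.min(0),p.max(0)); q=p[p[:,0]<.65]; print(q.min(0),q.max(0))
h=.928; mid=np.array([.538,-.226,.0285]); ax=np.array([np.cos(h)*.996,np.sin(h)*.996,.087])
col=mid+.0515*ax; print("collar",col)
M=tilt_pose(h,np.radians(42)); z=M[:,2]
tcp=col+.005*z; print("tcp",tcp)
print(delta(tcp-.13*z,M), delta(tcp,M,(tcp-.13*z,M)))
E
```

```text
5030 [ 5.05840491e-05 -1.36948541e+00  1.50036155e-01] [ 0.8664101  -0.49464063  0.25133049]
[ 5.05840491e-05 -1.22015324e+00  1.50036155e-01] [ 0.64943216 -0.49464063  0.21393992]
collar [ 0.56874747 -0.18494312  0.0329805 ]
tcp [ 0.56674197 -0.18762106  0.02926478]
(array([-61.57, -49.02,   8.59]), array([ 0.658, -0.516,  1.72 ])) (array([-0., -0., 13.]), array([0., 0., 0.]))
```

>>> send_rows --steps '[{"translation": [-3,-2.5,-1.5],"delta_rot": [0.0,0.0,0.1],"jaw": 8.5},{"translation": [-6.5,-5.5,-3],"delta_rot": [0.0,0.0,0.2],"jaw": 8.5},{"translation": [-10,-8.5,-4],"delta_rot": [0,0,0.3],"jaw": 8.5},{"translation": [-13.5,-11.5,-4],"delta_rot": [0,0,0.4],"jaw": 8.5},{"translation": [-17,-14.5,-4],"delta_rot": [0,0,0.5],"jaw": 8.5},{"translation": [-20.5,-17.5,-4],"delta_rot": [0,0,0.6],"jaw": 8.5},{"translation": [-24,-20.5,-4],"delta_rot": [0,0,0.7],"jaw": 8.5},{"translation": [-27.5,-23.5,-4],"delta_rot": [0,0,0.8],"jaw": 8.5}]'

```text
time: 0.9
tool_pos: [0.406, 0.2492, 0.2517]
tool_rot: [-0.0, 0.567, 0.823, -0.0]
contact_force: [0.1, -0.3, 0.3]
gripper_width: 0.999
grasp_force: 0.0
```

Run:
```python
from h import *
M=tilt_pose(.928,np.radians(42)); z=M[:,2]; tcp=np.array([.5667,-.1876,.0293])
print(cur()[0],state()["joint_pos"].round(2)); print(delta(tcp-.13*z+[0,0,.08],M))
```

```text
[0.40601862 0.24917808 0.2517072 ] [ 0.39 -0.33  1.9  -0.    1.58  0.03]
(array([-41.89,   6.81,   4.58]), array([ 0.368, -0.669,  0.96 ]))
```

>>> send_rows --steps '[{"translation": [-4,0.7,0],"delta_rot": [0.04,-0.07,0.11],"jaw": 8.5},{"translation": [-8.5,1.4,0],"delta_rot": [0.08,-0.15,0.21],"jaw": 8.5},{"translation": [-13.2,2.1,0.5],"delta_rot": [0.12,-0.22,0.32],"jaw": 8.5},{"translation": [-18,2.9,1],"delta_rot": [0.16,-0.3,0.43],"jaw": 8.5},{"translation": [-22.7,3.7,1.7],"delta_rot": [0.21,-0.38,0.54],"jaw": 8.5},{"translation": [-27.4,4.5,2.5],"delta_rot": [0.25,-0.45,0.64],"jaw": 8.5},{"translation": [-32,5.2,3.5],"delta_rot": [0.29,-0.52,0.75],"jaw": 8.5},{"translation": [-36.5,6,4.1],"delta_rot": [0.33,-0.6,0.86],"jaw": 8.5}]'

```text
time: 1.7
tool_pos: [0.5935, -0.0696, 0.21]
tool_rot: [0.147, 0.82, 0.47, -0.292]
contact_force: [-0.5, -0.0, 1.0]
gripper_width: 0.998
grasp_force: 0.0
```

Run:
```python
from h import *
M=tilt_pose(.928,np.radians(42)); z=M[:,2]; tcp=np.array([.5667,-.1876,.0293])
print(cur()[0],state()["joint_pos"].round(2)); print(delta(tcp-.13*z,M))
f=grab_frame("wrist"); np.savez("f_w",**f); cv2.imwrite("pics/w1.png",f["pixels"])
W=cloud(f); hsv=cv2.cvtColor(f["pixels"],cv2.COLOR_BGR2HSV); H,S,V=[hsv[...,i].astype(int) for i in range(3)]
m=(H>18)&(H<32)&(S>140)&(V>60)&(W[...,2]>.008)&(W[...,2]<.09); P=W[cv2.erode(m.astype(np.uint8),np.ones((5,5)))>0]; print(len(P))
P=P[::10]
print(fit(P,[.538,-.226,.0285],.93))
```

```text
[ 0.59345917 -0.06963236  0.21003102] [ 0.01  0.27  1.48 -0.55  1.77  0.54]
(array([2.87, 4.95, 8.24]), array([ 0.039, -0.066,  0.099]))
1779
(array([ 0.54018761, -0.22330854,  0.0295594 ,  0.92792304]), np.float64(0.0002899811971046625))
```

View pics/w1.png

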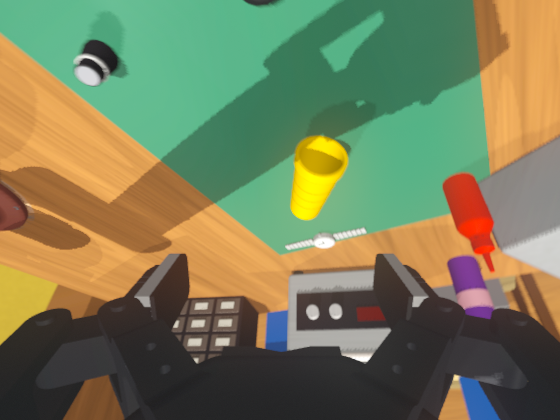

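The wrist view shows the yellow mouth at (320,160) and foot at (305,210). Its fit of (0.540,-0.223), yaw 0.928, agrees with the outer cameras. Next is the pre-grasp pose, along the grasp line.

>>> send_rows --steps '[{"translation": [0.6,1,0.8],"delta_rot": [0.01,-0.015,0.025],"jaw": 8.5},{"translation": [1.2,2,1.8],"delta_rot": [0.02,-0.03,0.05],"jaw": 8.5},{"translation": [1.8,3,2.8],"delta_rot": [0.03,-0.05,0.075],"jaw": 8.5},{"translation": [2.4,4,4],"delta_rot": [0.039,-0.066,0.099],"jaw": 8.5},{"translation": [2.9,4.9,5],"delta_rot": [0.039,-0.066,0.099],"jaw": 8.5},{"translation": [2.9,4.9,6],"delta_rot": [0.039,-0.066,0.099],"jaw": 8.5},{"translation": [2.9,4.9,7],"delta_rot": [0.039,-0.066,0.099],"jaw": 8.5},{"translation": [2.9,4.9,8],"delta_rot": [0.039,-0.066,0.099],"jaw": 8.5}]'

```text
time: 2.55
tool_pos: [0.6189, -0.1145, 0.1284]
tool_rot: [0.16, 0.834, 0.42, -0.319]
contact_force: [-0.7, 0.2, 0.2]
gripper_width: 1.0
grasp_force: 0.0
```

Run:
```python
from h import *
M=tilt_pose(.928,np.radians(42)); z=M[:,2]; tcp=np.array([.568,-.186,.0293])
print(cur()[0],state()["joint_pos"].round(2)); print(delta(tcp,M))
f=grab_frame("wrist"); cv2.imwrite("pics/w2.png",f["pixels"])
W=cloud(f); hsv=cv2.cvtColor(f["pixels"],cv2.COLOR_BGR2HSV); H,S,V=[hsv[...,i].astype(int) for i in range(3)]
m=(H>18)&(H<32)&(S>140)&(V>60)&(W[...,2]>.008)&(W[...,2]<.09); P=W[cv2.erode(m.astype(np.uint8),np.ones((5,5)))>0]; print(len(P))
print(fit(P[::10],[.538,-.226,.0285],.93))
```

```text
[ 0.61885054 -0.11450738  0.12844951] [-0.04  0.44  1.43 -0.59  1.71  0.65]
(array([ 0.07,  0.18, 13.24]), array([ 0.002, -0.004,  0.004]))
2439
(array([ 0.55831738, -0.19891348,  0.03400656,  0.92638114]), np.float64(0.000689428439352684))
```

>>> send_rows --steps '[{"translation": [0.05,0.1,3],"delta_rot": [0,0,0],"jaw": 8.5},{"translation": [0.07,0.18,6],"delta_rot": [0,0,0],"jaw": 8.5},{"translation": [0.07,0.18,8],"delta_rot": [0,0,0],"jaw": 8.5},{"translation": [0.07,0.18,10],"delta_rot": [0,0,0],"jaw": 8.5},{"translation": [0.07,0.18,11.5],"delta_rot": [0,0,0],"jaw": 8.5},{"translation": [0.07,0.18,12.5],"delta_rot": [0,0,0],"jaw": 8.5},{"translation": [0.07,0.18,13.2],"delta_rot": [0,0,0],"jaw": 8.5},{"translation": [0.07,0.18,13.5],"delta_rot": [0,0,0],"jaw": 8.5}]'

```text
time: 3.4
tool_pos: [0.5673, -0.1873, 0.0274]
tool_rot: [0.16, 0.834, 0.42, -0.319]
contact_force: [0.2, -0.7, -0.1]
gripper_width: 0.993
grasp_force: 0.0
```

Run:
```python
from h import *
f=grab_frame("side"); cv2.imwrite("pics/s2.png",cv2.resize(f["pixels"][190:350,190:390],(800,600),interpolation=2))
f=grab_frame("scene"); W=cloud(f); hsv=cv2.cvtColor(f["pixels"],cv2.COLOR_BGR2HSV); 
print(state()["contact_force"])
```

```text
[-0.16164979  0.13272162 -0.35472839]
```

View pics/s2.png

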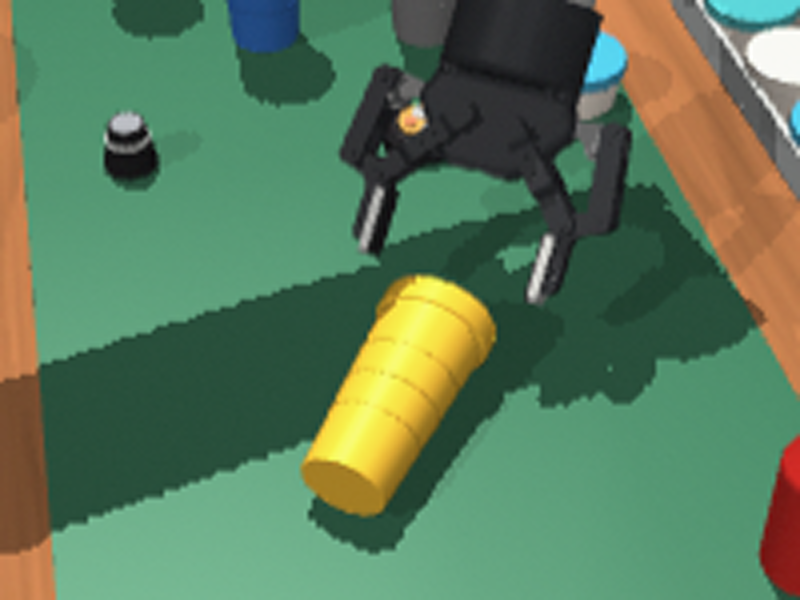

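Run:
```python
from h import *
f=grab_frame("side"); W=cloud(f); s=state(); print(s["time"],s["tool_pos"],s["gripper_width"])
p,M=cur(); pts=np.array([p+M@[0,y,z] for y in(-.045,0,.045) for z in(-.06,-.01,.014)])
print(cv2.projectPoints(pts,np.array(f["rvec"]),np.array(f["tvec"]),np.array([[f["fx"],0,f["cx"]],[0,f["fy"],f["cy"]],[0,0,1]]),None)[0].reshape(-1,2).round())
m=np.all(f["pixels"]<70,axis=2)&(W[...,0]>.5)&(W[...,0]<.75)&(W[...,1]>-.28)&(W[...,1]<.1)&(W[...,2]>.006)&(W[...,2]<.3)
q=(W[m]-p)@M; n=np.nanmax(q[:,2]); print("finger pts max tool z",np.nanpercentile(q[:,2],[50,90,97,99,100]))
sel=q[q[:,2]>np.nanpercentile(q[:,2],90)]; print(sel[::max(1,len(sel)//12)].round(3))
cv2.imwrite("pics/s3.png",cv2.resize(f["pixels"][190:350,190:390],(800,600),interpolation=2))
```

```text
3.55 [ 0.56789034 -0.18705021  0.02792999] 0.9970904377763946
[[287. 244.]
 [280. 267.]
 [277. 278.]
 [307. 250.]
 [300. 273.]
 [297. 285.]
 [327. 256.]
 [321. 280.]
 [317. 292.]]
finger pts max tool z [-0.14624766 -0.08402638 -0.05803269 -0.04280933 -0.03070936]
[[-0.011 -0.074 -0.082]
 [-0.011 -0.05  -0.082]
 [ 0.01  -0.044 -0.08 ]
 [ 0.006 -0.046 -0.073]
 [-0.001 -0.044 -0.06 ]
 [-0.007 -0.055 -0.05 ]
 [-0.008  0.057 -0.081]
 [-0.007 -0.053 -0.044]
 [-0.011  0.054 -0.074]
 [-0.003 -0.044 -0.041]
 [-0.006  0.051 -0.063]
 [-0.009  0.055 -0.053]
 [-0.007  0.054 -0.04 ]]
```

View pics/s3.png

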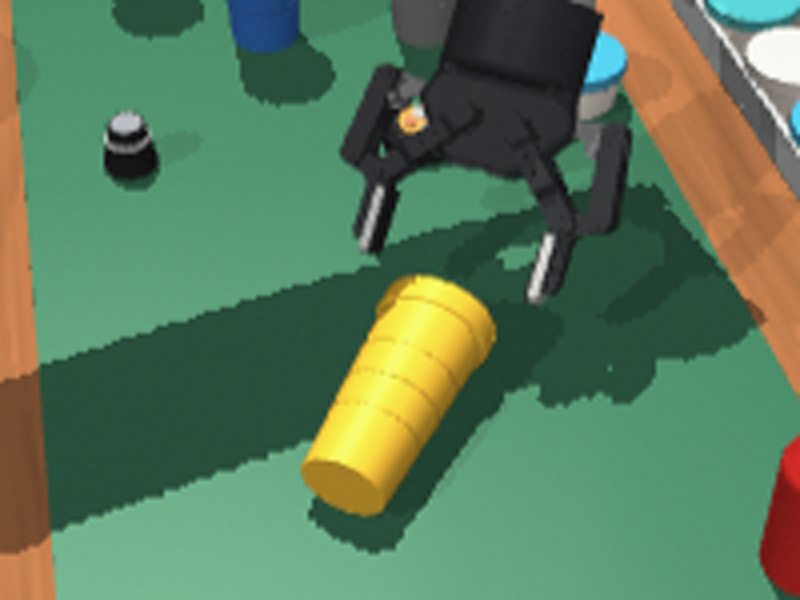

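The view shows the fingertips at crop (370,250) and (540,295), about 30 mm short of where the TCP should put them. I'll check that against the other cameras before closing.

Run:
```python
from h import *
s=state(); print(s["time"],s["tool_pos"],s["tool_rot"],s["gripper_width"])
p,M=cur()
for n in("scene","side","wrist"):
    f=grab_frame(n); np.savez("g_"+n,**f); W=cloud(f)
    hsv=cv2.cvtColor(f["pixels"],cv2.COLOR_BGR2HSV); H,S,V=[hsv[...,i].astype(int) for i in range(3)]
    g=(H>55)&(H<90)&(S>80); print(n,"mat z",np.nanpercentile(W[g][:,2],[5,25,50,75]).round(4))
    y=(H>18)&(H<32)&(S>140)&(V>60)&(W[...,0]>.4)&(W[...,0]<.7)&(W[...,1]<0)&(W[...,2]>.008)&(W[...,2]<.09)
    Y=W[cv2.erode(y.astype(np.uint8),np.ones((3,3)))>0]; print(len(Y), len(Y)>50 and (np.nanmin(Y,0),np.nanmax(Y,0)))
    q=(W-p)@M; m=(S<90)&(abs(q[...,0])<.02)&(abs(q[...,1])<.07)&(abs(q[...,1])>.03)&(q[...,2]>-.12)&(q[...,2]<.04)&(W[...,2]>.01)&~g
    z=q[m]; 
    for sg in(-1,1):
        k=z[z[:,1]*sg>0]; 
        if len(k)>5: k=k[np.argsort(k[:,2])]; print(n,sg,len(k),"tip",k[-6:].round(3).tolist())
M0=cv2.Rodrigues(np.array(f["rvec"]))[0]; print("wrist cam in tool",M.T@(-M0.T@np.ravel(f["tvec"])-p), "opt axis",M.T@M0[2])
```

```text
3.55 [ 0.56789034 -0.18705021  0.02792999] [ 0.16032567  0.83451096  0.41993249 -0.31865945] 0.9970904377763946
scene mat z [-0.0011  0.0005  0.0016  0.0027]
80 (array([ 0.49494813, -0.27259549,  0.01138582]), array([ 0.56044718, -0.16666038,  0.05484285]))
scene -1 41 tip [[0.009, -0.052, -0.083], [0.011, -0.054, -0.081], [0.009, -0.054, -0.08], [0.012, -0.049, -0.078], [0.004, -0.045, -0.077], [0.001, -0.045, -0.075]]
side mat z [-0.001   0.0002  0.001   0.0018]
1260 (array([ 0.48717578, -0.28809773,  0.01301727]), array([ 0.59098015, -0.17782293,  0.06513467]))
side -1 458 tip [[0.007, -0.044, -0.034], [-0.005, -0.044, -0.034], [-0.009, -0.045, -0.034], [-0.01, -0.047, -0.033], [-0.01, -0.049, -0.033], [-0.008, -0.047, -0.031]]
side 1 482 tip [[0.008, 0.048, -0.034], [-0.009, 0.044, -0.033], [-0.008, 0.048, -0.032], [-0.0, 0.048, -0.032], [-0.008, 0.046, -0.032], [-0.009, 0.044, -0.031]]
wrist mat z [0.0011 0.0016 0.0019 0.0022]
7951 (array([ 0.48996252, -0.28203551,  0.00800954]), array([ 0.59785473, -0.16040318,  0.06486784]))
wrist -1 15623 tip [[0.002, -0.043, -0.034], [-0.002, -0.043, -0.033], [-0.0, -0.043, -0.033], [0.003, -0.043, -0.033], [0.005, -0.043, -0.033], [-0.001, -0.043, -0.032]]
wrist 1 15709 tip [[-0.002, 0.042, -0.035], [-0.001, 0.042, -0.034], [-0.001, 0.042, -0.034], [-0.004, 0.042, -0.033], [-0.004, 0.042, -0.033], [0.006, 0.042, -0.033]]
wrist cam in tool [ 0.07072696 -0.00068292 -0.16295183] opt axis [-0.27352237  0.00164244  0.96186424]
```

Side and wrist cameras both put the open tips at tool z ≈ -32 mm, not about +1 mm. Both also place the mat correctly, so I trust the images over the stated tool length. I'll narrow the jaws to 66 mm (wider than the collar) and measure the tips again.

>>> send_rows --steps '[{"translation": [0,0,0],"delta_rot": [0,0,0],"jaw": 7.2},{"translation": [0,0,0],"delta_rot": [0,0,0],"jaw": 7.0},{"translation": [0,0,0],"delta_rot": [0,0,0],"jaw": 7.0},{"translation": [0,0,0],"delta_rot": [0,0,0],"jaw": 7.0},{"translation": [0,0,0],"delta_rot": [0,0,0],"jaw": 7.0},{"translation": [0,0,0],"delta_rot": [0,0,0],"jaw": 7.0},{"translation": [0,0,0],"delta_rot": [0,0,0],"jaw": 7.0},{"translation": [0,0,0],"delta_rot": [0,0,0],"jaw": 7.0}]'

```text
time: 4.5
tool_pos: [0.5674, -0.1872, 0.0275]
tool_rot: [0.16, 0.834, 0.42, -0.319]
contact_force: [-0.4, -0.3, 0.6]
gripper_width: 0.822
grasp_force: 0.0
```

```bash
cat >> h.py <<'E'
def tips(n="wrist",lo=.02):
    p,M=cur(); f=grab_frame(n); W=cloud(f); hsv=cv2.cvtColor(f["pixels"],cv2.COLOR_BGR2HSV); S=hsv[...,1]
    q=(W-p)@M; m=(S<90)&(abs(q[...,0])<.02)&(abs(q[...,1])<.07)&(abs(q[...,1])>lo)&(q[...,2]>-.12)&(q[...,2]<.04)&(W[...,2]>.006)
    for sg in(-1,1):
        k=q[m&(q[...,1]*sg>0)]; k=k[np.argsort(k[:,2])]; print(n,sg,len(k),"tip",k[-5:].round(3).tolist(),"inner y",np.nanpercentile(abs(k[k[:,2]>k[-1,2]-.03][:,1]),[2,50]).round(4))
    return f
E
python3 - <<'E'
from h import *
print(state()["gripper_width"],cur()[0]); tips("wrist"); tips("side")
E
```

```text
0.8221091756094047 [ 0.56736922 -0.18715635  0.02745257]
wrist -1 19103 tip [[0.005, -0.036, -0.027], [-0.01, -0.025, -0.025], [-0.014, -0.025, -0.02], [-0.019, -0.023, -0.019], [-0.02, -0.024, -0.016]] inner y [0.0355 0.036 ]
wrist 1 19136 tip [[-0.003, 0.034, -0.029], [-0.005, 0.034, -0.029], [0.001, 0.034, -0.028], [-0.003, 0.034, -0.028], [0.008, 0.035, -0.028]] inner y [0.0339 0.0345]
side -1 567 tip [[0.001, -0.037, -0.028], [-0.011, -0.037, -0.028], [-0.009, -0.04, -0.027], [-0.011, -0.042, -0.027], [-0.009, -0.037, -0.026]] inner y [0.0357 0.0393]
side 1 617 tip [[-0.01, 0.037, -0.028], [-0.01, 0.035, -0.027], [-0.01, 0.04, -0.026], [-0.001, 0.04, -0.026], [0.006, 0.04, -0.026]] inner y [0.0341 0.0403]
```

>>> send_rows --steps '[{"translation": [0,0,0.2],"delta_rot": [0,0,0],"jaw": 8.2},{"translation": [0,0,0.5],"delta_rot": [0,0,0],"jaw": 8.2},{"translation": [0,0,1.0],"delta_rot": [0,0,0],"jaw": 8.2},{"translation": [0,0,1.6],"delta_rot": [0,0,0],"jaw": 8.2},{"translation": [0,0,2.2],"delta_rot": [0,0,0],"jaw": 8.2},{"translation": [0,0,2.8],"delta_rot": [0,0,0],"jaw": 8.2},{"translation": [0,0,3.2],"delta_rot": [0,0,0],"jaw": 8.2},{"translation": [0,0,3.4],"delta_rot": [0,0,0],"jaw": 8.2}]'

```text
time: 5.4
tool_pos: [0.5533, -0.2056, 0.0016]
tool_rot: [0.16, 0.834, 0.42, -0.319]
contact_force: [0.3, 0.0, 0.1]
gripper_width: 0.958
grasp_force: 0.0
```

Run:
```python
from h import *
print(state()["gripper_width"],cur()[0],state()["contact_force"]); tips("wrist")
f=grab_frame("side"); a=cv2.resize(f["pixels"][210:350,240:380],(500,500),interpolation=2)
f=grab_frame("wrist"); b=cv2.resize(f["pixels"],(300,225)); b=np.vstack([b,np.zeros((275,300,3),np.uint8)])
cv2.imwrite("pics/s4.png",np.hstack([a,b]))
```

```text
0.9580885089362596 [ 0.55329553 -0.20555083  0.00156939] [0.30745661 0.02190662 0.14514985]
wrist -1 18821 tip [[0.003, -0.042, -0.032], [0.005, -0.042, -0.032], [-0.001, -0.042, -0.032], [0.006, -0.042, -0.032], [0.004, -0.042, -0.032]] inner y [0.0414 0.0419]
wrist 1 18915 tip [[-0.007, 0.04, -0.033], [0.008, 0.041, -0.033], [-0.005, 0.04, -0.033], [0.005, 0.041, -0.033], [0.001, 0.041, -0.032]] inner y [0.0399 0.0404]
```

View pics/s4.png

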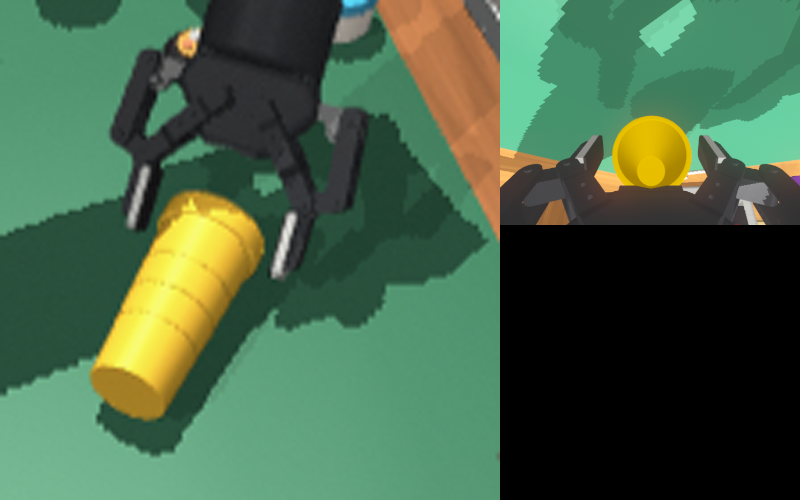

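The fingers straddle the collar, with tips at (135,225) and (282,272) and the collar centred between them in the wrist inset. I'll close on it.

>>> send_rows --steps '[{"translation": [0,0,0],"delta_rot": [0,0,0],"jaw": 7.0},{"translation": [0,0,0],"delta_rot": [0,0,0],"jaw": 6.4},{"translation": [0,0,0],"delta_rot": [0,0,0],"jaw": 5.5},{"translation": [0,0,0],"delta_rot": [0,0,0],"jaw": 5.5},{"translation": [0,0,0],"delta_rot": [0,0,0],"jaw": 5.5},{"translation": [0,0,0],"delta_rot": [0,0,0],"jaw": 5.5},{"translation": [0,0,0],"delta_rot": [0,0,0],"jaw": 5.5},{"translation": [0,0,0],"delta_rot": [0,0,0],"jaw": 5.5}]'

```text
time: 6.35
tool_pos: [0.5542, -0.2053, 0.0026]
tool_rot: [0.16, 0.834, 0.42, -0.319]
contact_force: [0.4, 2.8, 4.4]
gripper_width: 0.71
grasp_force: 64.9
```

Run:
```python
from h import *
p,M=cur(); print(p,state()["joint_pos"].round(2)); 
print("up 10cm",delta(p+[0,0,.1],M)[0])
# upright pose: rotate beaker axis (elev 5deg) to vertical; keep grasp pt (tool z -0.044) 
h=.928
M1=tilt_pose(h,np.radians(42-85)); print(delta(p,M1)[1], "ref M dev",delta(p,tilt_pose(h,np.radians(42)))[1])
g=p-.0425*M[:,2]; print("grasp pt",g)
```

```text
[ 0.55423424 -0.20531475  0.00259344] [-0.18  0.47  1.63 -0.65  1.45  0.68]
up 10cm [-6.67 -0.   -7.45]
[-0.     1.48   0.005] ref M dev [ 0.003 -0.003  0.003]
grasp pt [ 0.57112608 -0.18256361  0.03426838]
```

>>> send_rows --steps '[{"translation": [-0.4,0,-0.4],"delta_rot": [0,0,0],"jaw": 5.5},{"translation": [-1.2,0,-1.3],"delta_rot": [0,0,0],"jaw": 5.5},{"translation": [-2.2,0,-2.5],"delta_rot": [0,0,0],"jaw": 5.5},{"translation": [-3.3,0,-3.7],"delta_rot": [0,0,0],"jaw": 5.5},{"translation": [-4.4,0,-4.9],"delta_rot": [0,0,0],"jaw": 5.5},{"translation": [-5.5,0,-6.2],"delta_rot": [0,0,0],"jaw": 5.5},{"translation": [-6.3,0,-7.0],"delta_rot": [0,0,0],"jaw": 5.5},{"translation": [-6.7,0,-7.4],"delta_rot": [0,0,0],"jaw": 5.5}]'

```text
time: 7.15
tool_pos: [0.5544, -0.206, 0.1041]
tool_rot: [0.161, 0.835, 0.42, -0.318]
contact_force: [0.7, 0.0, -1.4]
gripper_width: 0.71
grasp_force: 64.8
```

>>> send_rows --steps '[{"translation": [0.2,0,0],"delta_rot": [0,0.05,0],"jaw": 5.5},{"translation": [0.6,0,0],"delta_rot": [0,0.15,0],"jaw": 5.5},{"translation": [1.0,0,-0.1],"delta_rot": [0,0.25,0],"jaw": 5.5},{"translation": [1.4,0,-0.3],"delta_rot": [0,0.35,0],"jaw": 5.5},{"translation": [1.8,0,-0.4],"delta_rot": [0,0.45,0],"jaw": 5.5},{"translation": [2.2,0,-0.6],"delta_rot": [0,0.55,0],"jaw": 5.5},{"translation": [2.5,0,-0.9],"delta_rot": [0,0.65,0],"jaw": 5.5},{"translation": [2.8,0,-1.1],"delta_rot": [0,0.74,0],"jaw": 5.5}]'

```text
time: 7.95
tool_pos: [0.5702, -0.1832, 0.0918]
tool_rot: [-0.003, 0.893, 0.449, 0.006]
contact_force: [-0.5, 0.1, -0.9]
gripper_width: 0.713
grasp_force: 64.8
```

Run:
```python
from h import *
p,M=cur(); print(p,state()["joint_pos"].round(2)); M1=tilt_pose(.928,np.radians(42-85)); print(delta(p,M1)[1],p-.0425*M[:,2],state()["gripper_width"])
```

```text
[ 0.57020965 -0.18321033  0.09177586] [-0.44  0.09  1.78  0.01  1.27  0.19]
[-0.002  0.737  0.004] [ 0.56988922 -0.18368262  0.13427203] 0.7128961250532087
```

>>> send_rows --steps '[{"translation": [0.4,0,0],"delta_rot": [0,0.1,0],"jaw": 5.5},{"translation": [0.8,0,-0.1],"delta_rot": [0,0.2,0],"jaw": 5.5},{"translation": [1.2,0,-0.2],"delta_rot": [0,0.3,0],"jaw": 5.5},{"translation": [1.6,0,-0.3],"delta_rot": [0,0.4,0],"jaw": 5.5},{"translation": [2.0,0,-0.5],"delta_rot": [0,0.5,0],"jaw": 5.5},{"translation": [2.3,0,-0.7],"delta_rot": [0,0.6,0],"jaw": 5.5},{"translation": [2.6,0,-0.9],"delta_rot": [0,0.69,0],"jaw": 5.5},{"translation": [2.8,0,-1.1],"delta_rot": [0,0.735,0],"jaw": 5.5}]'

```text
time: 8.75
tool_pos: [0.5857, -0.161, 0.1013]
tool_rot: [-0.165, 0.832, 0.418, 0.325]
contact_force: [-0.7, 0.1, -1.4]
gripper_width: 0.711
grasp_force: 64.9
```

```bash
cat >> h.py <<'E'
def ypts(n,color='y'):
    f=grab_frame(n); W=cloud(f); hsv=cv2.cvtColor(f["pixels"],cv2.COLOR_BGR2HSV); H,S,V=[hsv[...,i].astype(int) for i in range(3)]
    m=(H>18)&(H<32)&(S>140)&(V>60) if color=='y' else (H>105)&(H<125)&(S>140)&(V>40)
    m&=(W[...,0]>.4)&(W[...,0]<.7)&(W[...,1]>-.35)&(W[...,1]<.2)&(W[...,2]>.008)&(W[...,2]<.4)
    P=W[cv2.erode(m.astype(np.uint8),np.ones((3,3)))>0]; return P,f
def fit_free(P,c0,ax0=(0,0,1)):
    P=P[~np.isnan(P).any(1)]; ax0=np.array(ax0,float)
    def res(q):
        ax=ax0+np.array([q[3],q[4],0]); ax/=np.linalg.norm(ax); v=P-q[:3]; z=v@ax; return sdf_out(np.linalg.norm(v-np.outer(z,ax),axis=1),z+.059)
    s=least_squares(res,list(c0)+[0,0],loss='soft_l1',f_scale=.003,x_scale=[.01]*3+[.1]*2); return s.x.round(4),np.median(res(s.x)).round(5),len(P)
E
python3 - <<'E'
from h import *
p,M=cur(); g=p-.0425*M[:,2]; print(p,g,state()["joint_pos"].round(2),state()["gripper_width"])
A=[]
for n in("side","scene"):
    P,f=ypts(n); np.savez("h_"+n,**f); A.append(P); print(n,len(P))
    if len(P)>60: print(fit_free(P,g-[0,0,.0515]), P[:,2].min(),P[:,2].max())
cv2.imwrite("pics/s5.png",f["pixels"])
print(fit_free(np.vstack(A),g-[0,0,.0515]))
print("down",delta(p-[0,0,.02],M)[0])
E
```

```text
[ 0.58565966 -0.16099086  0.1013357 ] [ 0.5685181  -0.18422349  0.13252322] [-0.74  0.11  1.89  0.77  1.33 -0.37] 0.7108461620614226
side 722
(array([ 0.5665, -0.1845,  0.0758,  0.0087,  0.0068]), np.float64(0.00054), 722) 0.019682739540972813 0.13387346026314623
scene 714
(array([ 0.5689, -0.1828,  0.0802,  0.0006,  0.0114]), np.float64(0.00067), 714) 0.018530004000431286 0.13580889511116892
(array([ 0.5673, -0.184 ,  0.0753,  0.0205,  0.0079]), np.float64(0.00073), 1436)
down [-1.33  0.01  1.46]
```

>>> send_rows --steps '[{"translation": [-0.1,0,0.1],"delta_rot": [0,0,0],"jaw": 5.5},{"translation": [-0.3,0,0.33],"delta_rot": [0,0,0],"jaw": 5.5},{"translation": [-0.5,0,0.55],"delta_rot": [0,0,0],"jaw": 5.5},{"translation": [-0.65,0,0.71],"delta_rot": [0,0,0],"jaw": 5.5},{"translation": [-0.8,0,0.88],"delta_rot": [0,0,0],"jaw": 5.5},{"translation": [-0.9,0,0.99],"delta_rot": [0,0,0],"jaw": 5.5},{"translation": [-0.98,0,1.07],"delta_rot": [0,0,0],"jaw": 5.5},{"translation": [-1.0,0,1.1],"delta_rot": [0,0,0],"jaw": 5.5}]'

```text
time: 9.65
tool_pos: [0.587, -0.1607, 0.0878]
tool_rot: [-0.164, 0.832, 0.418, 0.325]
contact_force: [0.4, 0.2, -1.0]
gripper_width: 0.71
grasp_force: 64.8
```

Run:
```python
from h import *
p,M=cur(); g=p-.0425*M[:,2]; print(p,g,state()["contact_force"])
for n in("side","scene"):
    P,f=ypts(n); print(fit_free(P,g-[0,0,.0515]), P[:,2].min(),P[:,2].max())
```

```text
[ 0.58699132 -0.1606694   0.08775465] [ 0.56984177 -0.18382476  0.1189952 ] [ 0.37678064  0.24217564 -1.02673998]
(array([ 0.5677, -0.1845,  0.0654,  0.0024,  0.0059]), np.float64(0.00054), 681) 0.01045752887719479 0.12029815403986409
(array([ 0.5707, -0.1827,  0.0661,  0.0124,  0.0064]), np.float64(0.00071), 657) 0.00965946224093046 0.12293976210980408
```

>>> send_rows --steps '[{"translation": [-0.07,0,0.07],"delta_rot": [0,0,0],"jaw": 5.5},{"translation": [-0.13,0,0.15],"delta_rot": [0,0,0],"jaw": 5.5},{"translation": [-0.17,0,0.18],"delta_rot": [0,0,0],"jaw": 5.5},{"translation": [-0.2,0,0.22],"delta_rot": [0,0,0],"jaw": 5.5},{"translation": [-0.2,0,0.22],"delta_rot": [0,0,0],"jaw": 5.5},{"translation": [-0.2,0,0.22],"delta_rot": [0,0,0],"jaw": 5.5},{"translation": [-0.2,0,0.22],"delta_rot": [0,0,0],"jaw": 5.5},{"translation": [-0.2,0,0.22],"delta_rot": [0,0,0],"jaw": 5.5}]'

```text
time: 10.55
tool_pos: [0.5875, -0.1607, 0.0868]
tool_rot: [-0.164, 0.832, 0.419, 0.326]
contact_force: [-3.8, 0.5, 7.4]
gripper_width: 0.713
grasp_force: 65.8
```

>>> send_rows --steps '[{"translation": [-0.03,0,0.03],"delta_rot": [0,0,0],"jaw": 5.5},{"translation": [-0.05,0,0.05],"delta_rot": [0,0,0],"jaw": 5.5},{"translation": [-0.07,0,0.07],"delta_rot": [0,0,0],"jaw": 5.5},{"translation": [-0.07,0,0.07],"delta_rot": [0,0,0],"jaw": 5.5},{"translation": [-0.07,0,0.07],"delta_rot": [0,0,0],"jaw": 5.5},{"translation": [-0.07,0,0.07],"delta_rot": [0,0,0],"jaw": 5.5},{"translation": [-0.07,0,0.07],"delta_rot": [0,0,0],"jaw": 5.5},{"translation": [-0.07,0,0.07],"delta_rot": [0,0,0],"jaw": 5.5}]'

```text
time: 11.35
tool_pos: [0.5877, -0.1606, 0.0868]
tool_rot: [-0.165, 0.831, 0.419, 0.326]
contact_force: [-5.3, 0.5, 11.0]
gripper_width: 0.713
grasp_force: 66.1
```

Run:
```python
from h import *
p,M=cur(); g=p-.0425*M[:,2]; print(p,g,state()["contact_force"])
for n in("side","scene"):
    P,f=ypts(n); print(fit_free(P,g-[0,0,.0515]), P[:,2].min(),P[:,2].max())
```

```text
[ 0.58765097 -0.16060746  0.08681751] [ 0.5704625  -0.18385432  0.11796859] [-5.27113228  0.52900599 10.9728728 ]
(array([ 0.5683, -0.1845,  0.062 ,  0.0091,  0.0092]), np.float64(0.00054), 673) 0.011724924625073296 0.12062618688655266
(array([ 0.5702, -0.1826,  0.0655,  0.0161,  0.0092]), np.float64(0.00076), 673) 0.012759690427420282 0.12168048766657115
```

>>> send_rows --steps '[{"translation": [0.07,0,-0.07],"delta_rot": [0,0,0],"jaw": 5.5},{"translation": [0.14,0,-0.15],"delta_rot": [0,0,0],"jaw": 5.5},{"translation": [0.14,0,-0.15],"delta_rot": [0,0,0],"jaw": 5.5},{"translation": [0.14,0,-0.15],"delta_rot": [0,0,0],"jaw": 6.3},{"translation": [0.14,0,-0.15],"delta_rot": [0,0,0],"jaw": 6.6},{"translation": [0.14,0,-0.15],"delta_rot": [0,0,0],"jaw": 7.2},{"translation": [0.14,0,-0.15],"delta_rot": [0,0,0],"jaw": 8},{"translation": [0.14,0,-0.15],"delta_rot": [0,0,0],"jaw": 8.5}]'

```text
time: 12.25
tool_pos: [0.587, -0.1607, 0.0858]
tool_rot: [-0.164, 0.832, 0.418, 0.325]
contact_force: [-0.6, 0.2, 0.1]
gripper_width: 0.995
grasp_force: 0.0
```

Run:
```python
from h import *
p,M=cur(); print(p,state()["contact_force"],state()["gripper_width"])
for n in("side","scene"):
    P,f=ypts(n); print(fit_free(P,[.569,-.1835,.061]),fit(P,[.569,-.1835,.061]), P[:,2].max())
```

```text
[ 0.58697384 -0.16067425  0.08575529] [-0.5774316   0.20709246  0.11117998] 0.9953428458817741
(array([ 0.5679, -0.185 ,  0.061 ,  0.0042, -0.0037]), np.float64(0.0005), 667) (array([ 0.56784374, -0.18500577,  0.06100574]), np.float64(0.0004937141695991104)) 0.12058793450896081
(array([ 0.5707, -0.1836,  0.0653, -0.0047, -0.0018]), np.float64(0.00074), 693) (array([ 0.57064635, -0.1836093 ,  0.06537228]), np.float64(0.0007253887721818829)) 0.12308939779941802
```

Upright and let go. I'll back off along the tool axis.

>>> send_rows --steps '[{"translation": [0,0,-0.5],"delta_rot": [0,0,0],"jaw": 8.5},{"translation": [0,0,-1.5],"delta_rot": [0,0,0],"jaw": 8.5},{"translation": [0,0,-3],"delta_rot": [0,0,0],"jaw": 8.5},{"translation": [0,0,-4.5],"delta_rot": [0,0,0],"jaw": 8.5},{"translation": [0,0,-6],"delta_rot": [0,0,0],"jaw": 8.5},{"translation": [0,0,-7.5],"delta_rot": [0,0,0],"jaw": 8.5},{"translation": [0,0,-9],"delta_rot": [0,0,0],"jaw": 8.5},{"translation": [0,0,-10],"delta_rot": [0,0,0],"jaw": 8.5}]'

```text
time: 13.15
tool_pos: [0.5464, -0.2165, 0.1611]
tool_rot: [-0.163, 0.832, 0.418, 0.325]
contact_force: [0.1, -0.1, -1.1]
gripper_width: 1.001
grasp_force: 0.0
```

Run:
```python
from h import *
p,M=cur(); print(p)
A=[]
for n in("side","scene","wrist"):
    P,f=ypts(n); A.append(P[::max(1,len(P)//700)])
    if len(P)>100: print(n,fit(A[-1],[.569,-.1835,.061]))
# above: TCP z such that tips (tool z -.032) are 60mm above rim: .12+.05+-.032
print(delta([.569,-.1843,.16],tilt_pose(.928,0)))
```

```text
[ 0.54641874 -0.21654477  0.16107011]
side (array([ 0.56780669, -0.18518711,  0.0615235 ]), np.float64(0.0005141601400025535))
scene (array([ 0.57036193, -0.18380671,  0.06522052]), np.float64(0.0006682958607917655))
wrist (array([ 0.56929224, -0.18321679,  0.06126717]), np.float64(0.00028899286381541044))
(array([ 2.83, -0.1 ,  2.63]), array([-0.001, -0.745,  0.003]))
```

>>> send_rows --steps '[{"translation": [0.3,0,0],"delta_rot": [0,-0.1,0],"jaw": 8.5},{"translation": [0.7,0,0],"delta_rot": [0,-0.2,0],"jaw": 8.5},{"translation": [1.2,0,0.4],"delta_rot": [0,-0.32,0],"jaw": 8.5},{"translation": [1.7,-0.05,1],"delta_rot": [0,-0.45,0],"jaw": 8.5},{"translation": [2.2,-0.1,1.6],"delta_rot": [0,-0.57,0],"jaw": 8.5},{"translation": [2.6,-0.1,2.2],"delta_rot": [0,-0.68,0],"jaw": 8.5},{"translation": [2.83,-0.1,2.6],"delta_rot": [0,-0.745,0.003],"jaw": 8.5},{"translation": [2.83,-0.1,2.63],"delta_rot": [0,-0.745,0.003],"jaw": 8.5}]'

```text
time: 14.1
tool_pos: [0.5696, -0.1808, 0.1583]
tool_rot: [-0.002, 0.893, 0.45, -0.001]
contact_force: [-0.6, 0.4, 1.1]
gripper_width: 0.994
grasp_force: 0.0
```

Run:
```python
from h import *
p,M=cur(); print(p,state()["joint_pos"].round(2))
P,f=ypts("wrist"); print(fit(P[::max(1,len(P)//1500)],[.569,-.1835,.061])); tips()
top=P[P[:,2]>.115]; c,r=cv2.minEnclosingCircle(top[:,:2].astype(np.float32)); print("rim circle",c,r,top[:,2].max())
print(delta([.569,-.184,.106],tilt_pose(.928,0)))
```

```text
[ 0.56961442 -0.18080978  0.15830561] [-0.43  0.03  1.73  0.    1.39  0.2 ]
(array([ 0.56992508, -0.18273786,  0.06127373]), np.float64(0.0003377227444921338))
wrist -1 18391 tip [[-0.002, -0.043, -0.033], [-0.005, -0.044, -0.032], [-0.004, -0.044, -0.032], [0.008, -0.044, -0.032], [-0.004, -0.044, -0.032]] inner y [0.043  0.0435]
wrist 1 18113 tip [[0.0, 0.042, -0.033], [-0.002, 0.042, -0.033], [0.005, 0.042, -0.033], [0.001, 0.042, -0.033], [0.006, 0.042, -0.033]] inner y [0.0413 0.0419]
rim circle (0.5699989199638367, -0.182640939950943) 0.030698107555508614 0.12202257979349208
(array([-0.07,  0.13,  5.23]), array([-0.004, -0.001,  0.003]))
```

Run:
```python
from h import *
for i in range(3):
    P,f=ypts("wrist"); print(cur()[0],fit(P[::max(1,len(P)//1500)],[.569,-.1835,.061])[0])
print(delta([.5697,-.183,.071],tilt_pose(.928,0)))
```

```text
[ 0.56832317 -0.18354522  0.15849773] [ 0.56991289 -0.18275172  0.061257  ]
[ 0.56823008 -0.1840017   0.15870888] [ 0.56991068 -0.18273665  0.06129711]
[ 0.568204   -0.18428567  0.15889265] [ 0.56992027 -0.18273191  0.06120998]
(array([0.19, 0.07, 8.79]), array([-0.003, -0.   ,  0.   ]))
```

>>> send_rows --steps '[{"translation": [0.1,0.03,1],"delta_rot": [0,0,0],"jaw": 8.5},{"translation": [0.2,0.05,2.5],"delta_rot": [0,0,0],"jaw": 8.5},{"translation": [0.2,0.05,4],"delta_rot": [0,0,0],"jaw": 8.5},{"translation": [0.2,0.05,5.5],"delta_rot": [0,0,0],"jaw": 8.5},{"translation": [0.2,0.05,7],"delta_rot": [0,0,0],"jaw": 8.5},{"translation": [0.2,0.05,8],"delta_rot": [0,0,0],"jaw": 8.5},{"translation": [0.2,0.05,8.6],"delta_rot": [0,0,0],"jaw": 8.5},{"translation": [0.2,0.05,8.8],"delta_rot": [0,0,0],"jaw": 8.5}]'

```text
time: 15.15
tool_pos: [0.57, -0.182, 0.0704]
tool_rot: [-0.001, 0.894, 0.448, -0.001]
contact_force: [-0.3, -0.4, 0.4]
gripper_width: 0.986
grasp_force: 0.0
```

Run:
```python
from h import *
P,f=ypts("wrist"); p,M=cur(); print(p,state()["contact_force"]); x=fit(P[::max(1,len(P)//1500)],[.569,-.1835,.061]); print(x, M.T@(x[0]-p)); tips()
P,f=ypts("side"); print(fit(P,[.569,-.1835,.061]))
```

```text
[ 0.57025178 -0.18210093  0.07076949] [ 0.2359141   0.28196696 -0.21898255]
(array([ 0.5699441 , -0.18306254,  0.06417221]), np.float64(0.00027435511872423617)) [-0.00095405  0.00034494  0.00659654]
wrist -1 18703 tip [[0.003, -0.043, -0.032], [0.009, -0.043, -0.032], [0.003, -0.044, -0.032], [-0.001, -0.044, -0.032], [0.004, -0.044, -0.032]] inner y [0.043  0.0435]
wrist 1 18188 tip [[0.009, 0.042, -0.032], [0.004, 0.042, -0.032], [-0.002, 0.042, -0.032], [0.007, 0.042, -0.032], [0.004, 0.042, -0.032]] inner y [0.0413 0.0419]
(array([ 0.56770976, -0.1853662 ,  0.06383944]), np.float64(0.0005657684544623899))
```

>>> send_rows --steps '[{"translation": [0,0,0],"delta_rot": [0,0,0],"jaw": 7.2},{"translation": [0,0,0],"delta_rot": [0,0,0],"jaw": 6.5},{"translation": [0,0,0],"delta_rot": [0,0,0],"jaw": 5.5},{"translation": [0,0,0],"delta_rot": [0,0,0],"jaw": 5.5},{"translation": [0,0,0],"delta_rot": [0,0,0],"jaw": 5.5},{"translation": [0,0,0],"delta_rot": [0,0,0],"jaw": 5.5},{"translation": [0,0,0],"delta_rot": [0,0,0],"jaw": 5.5},{"translation": [0,0,0],"delta_rot": [0,0,0],"jaw": 5.5}]'

```text
time: 16.1
tool_pos: [0.5712, -0.1826, 0.0725]
tool_rot: [-0.0, 0.894, 0.448, 0.0]
contact_force: [0.0, 0.3, 5.1]
gripper_width: 0.714
grasp_force: 65.5
```

Run:
```python
from h import *
P,f=ypts("wrist"); p,M=cur(); print(p,M[:,2],state()["contact_force"],state()["joint_pos"].round(2)); 
x=fit_free(P[::max(1,len(P)//1500)],[.569,-.1835,.061]); print(x)
for n in ("side","scene"): P,f=ypts(n); print(n,fit_free(P,[.569,-.1835,.061]),fit(P,[.569,-.1835,.061]))
```

```text
[ 0.57120816 -0.18258271  0.07250472] [ 4.23037517e-04  2.50318827e-04 -9.99999879e-01] [1.43674496 0.81153223 4.69136883] [-0.43  0.12  1.79  0.    1.24  0.21]
(array([ 0.5701, -0.1831,  0.0615, -0.0006,  0.0081]), np.float64(0.00035), 1522)
side (array([ 0.5678, -0.1854,  0.0634, -0.0014,  0.0012]), np.float64(0.00055), 1200) (array([ 0.56779434, -0.18535737,  0.06339855]), np.float64(0.0005611637903240916))
scene (array([ 0.5703, -0.1838,  0.0623, -0.0109,  0.015 ]), np.float64(0.00078), 671) (array([ 0.57017684, -0.18366432,  0.06286252]), np.float64(0.0007655438021790936))
```

>>> send_rows --steps '[{"translation": [0,0,-0.6],"delta_rot": [0,0,0],"jaw": 5.5},{"translation": [0,0,-2],"delta_rot": [0,0,0],"jaw": 5.5},{"translation": [0,0,-4.5],"delta_rot": [0,0,0],"jaw": 5.5},{"translation": [0,0,-7.5],"delta_rot": [0,0,0],"jaw": 5.5},{"translation": [0,0,-10.5],"delta_rot": [0,0,0],"jaw": 5.5},{"translation": [0,0,-13],"delta_rot": [0,0,0],"jaw": 5.5},{"translation": [0,0,-15],"delta_rot": [0,0,0],"jaw": 5.5},{"translation": [0,0,-16],"delta_rot": [0,0,0],"jaw": 5.5}]'

```text
time: 17.05
tool_pos: [0.5712, -0.1826, 0.2344]
tool_rot: [0.0, 0.894, 0.448, 0.001]
contact_force: [0.8, -0.1, -1.0]
gripper_width: 0.712
grasp_force: 65.1
```

Run:
```python
from h import *
grab_frame("side"); p,M=cur(); print(p,M[:,2],state()["contact_force"])
P,f=ypts("side"); print(fit_free(P,[.57,-.183,p[2]-.0115]))
print(delta([.5318,.1396,.235],tilt_pose(.928,0)))
```

```text
[ 0.57166056 -0.18279462  0.23521953] [ 2.82973496e-03 -8.62038981e-04 -9.99995625e-01] [ 0.49529074 -0.23564944  0.13305079]
(array([ 0.5675, -0.1862,  0.2252,  0.0158,  0.0094]), np.float64(0.00061), 1703)
(array([ 23.46, -22.44,  -0.17]), array([ 0.001, -0.001,  0.001]))
```

>>> send_rows --steps '[{"translation": [1.4,-1.3,0],"delta_rot": [0,0,0],"jaw": 5.5},{"translation": [4.7,-4.5,0],"delta_rot": [0,0,0],"jaw": 5.5},{"translation": [8.2,-7.8,0],"delta_rot": [0,0,0],"jaw": 5.5},{"translation": [11.7,-11.2,0],"delta_rot": [0,0,0],"jaw": 5.5},{"translation": [15.2,-14.6,0],"delta_rot": [0,0,0],"jaw": 5.5},{"translation": [18.7,-17.9,0],"delta_rot": [0,0,0],"jaw": 5.5},{"translation": [21.8,-20.9,0],"delta_rot": [0,0,0],"jaw": 5.5},{"translation": [23.4,-22.4,0],"delta_rot": [0,0,0],"jaw": 5.5}]'

```text
time: 17.95
tool_pos: [0.5286, 0.143, 0.2297]
tool_rot: [-0.002, 0.893, 0.45, -0.002]
contact_force: [0.5, -0.9, -0.3]
gripper_width: 0.711
grasp_force: 65.2
```

Run:
```python
from h import *
grab_frame("side")
for n in("side","scene","wrist"):
    P,f=ypts(n); B,_=ypts(n,'b'); p,M=cur(); B=B[B[:,2]<.13]; P=P[::max(1,len(P)//1500)]
    print(n,p.round(4),len(P),len(B)); y=fit_free(P,p+[0,0,-.0115]); print(" y",y)
    if len(B)>60: b=fit(B,[.531,.139,.061]); print(" b",b," y-b",y[0][:2]-b[0][:2])
```

```text
side [0.5294 0.1408 0.2298] 895 735
 y (array([ 0.5253,  0.141 ,  0.2187,  0.0022, -0.0015]), np.float64(0.00069), 895)
 b (array([0.52879213, 0.13696086, 0.06306144]), np.float64(0.000734217439814555))  y-b [-0.00349213  0.00403914]
scene [0.5303 0.139  0.2305] 1235 802
 y (array([ 0.5292,  0.1388,  0.2213, -0.0163,  0.0063]), np.float64(0.00064), 1235)
 b (array([0.53178263, 0.13871474, 0.06380325]), np.float64(0.0006860530067827531))  y-b [-2.58263087e-03  8.52631167e-05]
wrist [0.5309 0.1383 0.2311] 1538 42
 y (array([0.5292, 0.1384, 0.2193, 0.0027, 0.0087]), np.float64(0.00036), 1538)
```

Run:
```python
from h import *
for i in range(2): grab_frame("wrist")
for n in("side","scene","side","scene"):
    P,f=ypts(n); B,_=ypts(n,'b'); p,M=cur(); B=B[B[:,2]<.13]
    y=fit(P,p+[0,0,-.0115]); b=fit(B,[.531,.139,.061]); print(n,p.round(4),y[0].round(4),b[0].round(4)," y-b",(y[0][:2]-b[0][:2]).round(4), M[:,2].round(4))
```

```text
side [0.5313 0.1383 0.2317] [0.5276 0.1341 0.2216] [0.529  0.1366 0.065 ]  y-b [-0.0014 -0.0025] [-0.0016  0.0011 -1.    ]
scene [0.5313 0.1386 0.2318] [0.5301 0.1366 0.2241] [0.5313 0.139  0.0642]  y-b [-0.0012 -0.0023] [-0.0015  0.0012 -1.    ]
side [0.5312 0.1388 0.2318] [0.528  0.1345 0.2239] [0.5288 0.1367 0.0646]  y-b [-0.0008 -0.0022] [-0.0014  0.0012 -1.    ]
scene [0.5312 0.139  0.2319] [0.5299 0.1371 0.2241] [0.5313 0.1391 0.0653]  y-b [-0.0014 -0.002 ] [-0.0014  0.0012 -1.    ]
```

>>> send_rows --steps '[{"translation": [0.1,0,0.3],"delta_rot": [0,0,0],"jaw": 5.5},{"translation": [0.23,0,1],"delta_rot": [0,0,0],"jaw": 5.5},{"translation": [0.23,0,2],"delta_rot": [0,0,0],"jaw": 5.5},{"translation": [0.23,0,3],"delta_rot": [0,0,0],"jaw": 5.5},{"translation": [0.23,0,4],"delta_rot": [0,0,0],"jaw": 5.5},{"translation": [0.23,0,5],"delta_rot": [0,0,0],"jaw": 5.5},{"translation": [0.23,0,5.8],"delta_rot": [0,0,0],"jaw": 5.5},{"translation": [0.23,0,6.2],"delta_rot": [0,0,0],"jaw": 5.5}]'

```text
time: 19.6
tool_pos: [0.5318, 0.141, 0.1683]
tool_rot: [-0.001, 0.894, 0.448, -0.001]
contact_force: [0.0, -1.1, -0.7]
gripper_width: 0.713
grasp_force: 65.2
```

Run:
```python
from h import *
for i in range(6): grab_frame("wrist")
for n in("side","scene"):
    P,f=ypts(n); B,_=ypts(n,'b'); p,M=cur(); B=B[B[:,2]<.13]
    y=fit(P,p+[0,0,-.0115]); b=fit_free(B,[.531,.139,.061]); print(n,p.round(4),y[0].round(4),b[0]," y-b",(y[0][:2]-b[0][:2]).round(4), M[:,2].round(4),state()["contact_force"].round(1))
    yf=fit_free(P,p+[0,0,-.0115]); print(yf[0])
```

```text
side [0.5328 0.1411 0.1704] [0.5291 0.1366 0.1639] [ 0.5293  0.1368  0.0618 -0.0057  0.0009]  y-b [-0.0002 -0.0002] [-4.0e-04  1.3e-03 -1.0e+00] [-0.  -0.4 -0.8]
[ 0.5293  0.1367  0.1639 -0.0125 -0.006 ]
scene [0.5326 0.1411 0.1703] [0.5316 0.1393 0.1626] [ 0.5315  0.1389  0.0624 -0.0167 -0.0062]  y-b [0.0001 0.0004] [-7.0e-04  1.3e-03 -1.0e+00] [ 0.3 -0.  -0.2]
[ 0.5319  0.14    0.162  -0.008  -0.012 ]
```

>>> send_rows --steps '[{"translation": [0,0,0.4],"delta_rot": [0,0,0],"jaw": 5.5},{"translation": [0,0,1.1],"delta_rot": [0,0,0],"jaw": 5.5},{"translation": [0,0,1.9],"delta_rot": [0,0,0],"jaw": 5.5},{"translation": [0,0,2.7],"delta_rot": [0,0,0],"jaw": 5.5},{"translation": [0,0,3.4],"delta_rot": [0,0,0],"jaw": 5.5},{"translation": [0,0,4.0],"delta_rot": [0,0,0],"jaw": 5.5},{"translation": [0,0,4.4],"delta_rot": [0,0,0],"jaw": 5.5},{"translation": [0,0,4.5],"delta_rot": [0,0,0],"jaw": 5.5}]'

```text
time: 20.9
tool_pos: [0.532, 0.1411, 0.124]
tool_rot: [-0.001, 0.894, 0.448, -0.001]
contact_force: [-0.8, 0.5, -0.6]
gripper_width: 0.712
grasp_force: 65.2
```

Run:
```python
from h import *
for i in range(6): grab_frame("wrist")
for n in("side","scene"):
    P,f=ypts(n); B,_=ypts(n,'b'); p,M=cur(); B=B[B[:,2]<.126]
    y=fit(P,p+[0,0,-.0115]); b=fit(B,[.531,.139,.061]); print(n,p.round(4),y[0].round(4),b[0].round(4)," y-b",(y[0]-b[0]).round(4),state()["contact_force"].round(1),P[:,2].max(),B[:,2].max())
```

```text
side [0.5325 0.1412 0.1251] [0.5293 0.1374 0.1161] [0.5289 0.1375 0.0611]  y-b [ 0.0003 -0.      0.0551] [-0.   0.1 -1.8] 0.17316499679308897 0.11820487715911053
scene [0.5325 0.1411 0.125 ] [0.5316 0.1398 0.1176] [0.5308 0.1394 0.0603]  y-b [0.0007 0.0004 0.0573] [ 0.2 -0.3 -0.4] 0.17591988044929785 0.12035195936689574
```

>>> send_rows --steps '[{"translation": [0,0,0.15],"delta_rot": [0,0,0],"jaw": 5.5},{"translation": [0,0,0.3],"delta_rot": [0,0,0],"jaw": 5.5},{"translation": [0,0,0.45],"delta_rot": [0,0,0],"jaw": 5.5},{"translation": [0,0,0.6],"delta_rot": [0,0,0],"jaw": 5.5},{"translation": [0,0,0.7],"delta_rot": [0,0,0],"jaw": 5.5},{"translation": [0,0,0.7],"delta_rot": [0,0,0],"jaw": 5.5},{"translation": [0,0,0.7],"delta_rot": [0,0,0],"jaw": 5.5},{"translation": [0,0,0.7],"delta_rot": [0,0,0],"jaw": 5.5}]'

```text
time: 22.2
tool_pos: [0.5323, 0.1411, 0.1178]
tool_rot: [-0.001, 0.894, 0.448, -0.0]
contact_force: [-1.0, -0.7, -1.3]
gripper_width: 0.713
grasp_force: 65.3
```

>>> send_rows --steps '[{"translation": [0,0,0.1],"delta_rot": [0,0,0],"jaw": 5.5},{"translation": [0,0,0.2],"delta_rot": [0,0,0],"jaw": 5.5},{"translation": [0,0,0.3],"delta_rot": [0,0,0],"jaw": 5.5},{"translation": [0,0,0.3],"delta_rot": [0,0,0],"jaw": 5.5},{"translation": [0,0,0.3],"delta_rot": [0,0,0],"jaw": 5.5},{"translation": [0,0,0.3],"delta_rot": [0,0,0],"jaw": 5.5},{"translation": [0,0,0.3],"delta_rot": [0,0,0],"jaw": 5.5},{"translation": [0,0,0.3],"delta_rot": [0,0,0],"jaw": 5.5}]'

```text
time: 23.0
tool_pos: [0.5323, 0.1412, 0.1147]
tool_rot: [-0.001, 0.894, 0.448, -0.0]
contact_force: [-0.3, -0.4, -0.5]
gripper_width: 0.709
grasp_force: 65.3
```

Run:
```python
from h import *
F=[];Z=[]
for i in range(8): grab_frame("wrist"); F.append(state()["contact_force"]); Z.append(cur()[0])
print(np.mean(F,0).round(2),np.std(F,0).round(2),np.mean(Z,0).round(4),np.std(Z,0).round(4))
```

```text
[-0.01  0.12 -0.51] [0.45 0.55 0.61] [0.5323 0.1411 0.1147] [0. 0. 0.]
```

>>> send_rows --steps '[{"translation": [0,0,0.05],"delta_rot": [0,0,0],"jaw": 5.5},{"translation": [0,0,0.1],"delta_rot": [0,0,0],"jaw": 5.5},{"translation": [0,0,0.15],"delta_rot": [0,0,0],"jaw": 5.5},{"translation": [0,0,0.2],"delta_rot": [0,0,0],"jaw": 5.5},{"translation": [0,0,0.2],"delta_rot": [0,0,0],"jaw": 5.5},{"translation": [0,0,0.2],"delta_rot": [0,0,0],"jaw": 5.5},{"translation": [0,0,0.2],"delta_rot": [0,0,0],"jaw": 5.5},{"translation": [0,0,0.2],"delta_rot": [0,0,0],"jaw": 5.5}]'

```text
time: 24.2
tool_pos: [0.5325, 0.1411, 0.1129]
tool_rot: [-0.001, 0.894, 0.448, -0.0]
contact_force: [-1.1, -0.8, 1.9]
gripper_width: 0.714
grasp_force: 65.5
```

```bash
cat >> h.py <<'E'
def chk(k=4):
    F=[];Z=[];D={}
    for i in range(k):
        for n in("side","scene"):
            P,f=ypts(n); B,_=ypts(n,'b'); Z.append(cur()[0]); F.append(state()["contact_force"])
            D.setdefault(n,[]).append(np.r_[fit(P,Z[-1]-[0,0,.0115])[0],fit(B,[.531,.139,.061])[0],P[:,2].max(),B[:,2].max()])
    print("F",np.mean(F,0).round(2),"p",np.mean(Z,0).round(4))
    for n in D: print(n,np.mean(D[n],0).round(4),"y-b",(np.mean(D[n],0)[:3]-np.mean(D[n],0)[3:6]).round(4))
    return f
E
python3 -c "
from h import *
chk(3)"
```

```text
F [-0.72  0.01  1.74] p [0.5324 0.1411 0.1128]
side [0.5289 0.1373 0.105  0.5287 0.1373 0.0608 0.1614 0.1174] y-b [ 0.0002 -0.      0.0442]
scene [0.5312 0.1394 0.1051 0.5318 0.1388 0.062  0.1628 0.1206] y-b [-0.0006  0.0006  0.0432]
```

>>> send_rows --steps '[{"translation": [0,0,0.1],"delta_rot": [0,0,0],"jaw": 5.5},{"translation": [0,0,0.2],"delta_rot": [0,0,0],"jaw": 5.5},{"translation": [0,0,0.3],"delta_rot": [0,0,0],"jaw": 5.5},{"translation": [0,0,0.4],"delta_rot": [0,0,0],"jaw": 5.5},{"translation": [0,0,0.4],"delta_rot": [0,0,0],"jaw": 5.5},{"translation": [0,0,0.4],"delta_rot": [0,0,0],"jaw": 5.5},{"translation": [0,0,0.4],"delta_rot": [0,0,0],"jaw": 5.5},{"translation": [0,0,0.4],"delta_rot": [0,0,0],"jaw": 5.5}]'

```text
time: 25.6
tool_pos: [0.5324, 0.1412, 0.1089]
tool_rot: [-0.001, 0.894, 0.448, -0.0]
contact_force: [-1.0, 0.8, 3.6]
gripper_width: 0.715
grasp_force: 65.8
```

```bash
python3 -c "
from h import *
chk(3)"
```

```text
F [-0.72  0.2   3.69] p [0.5324 0.1411 0.1089]
side [0.5285 0.1372 0.1011 0.5288 0.1373 0.0613 0.1572 0.1181] y-b [-0.0004 -0.0001  0.0398]
scene [0.5313 0.1395 0.1019 0.531  0.139  0.0616 0.1589 0.1217] y-b [0.0003 0.0005 0.0403]
```

>>> send_rows --steps '[{"translation": [0,0,0.1],"delta_rot": [0,0,0],"jaw": 5.5},{"translation": [0,0,0.2],"delta_rot": [0,0,0],"jaw": 5.5},{"translation": [0,0,0.25],"delta_rot": [0,0,0],"jaw": 5.5},{"translation": [0,0,0.3],"delta_rot": [0,0,0],"jaw": 5.5},{"translation": [0,0,0.3],"delta_rot": [0,0,0],"jaw": 5.5},{"translation": [0,0,0.3],"delta_rot": [0,0,0],"jaw": 5.5},{"translation": [0,0,0.3],"delta_rot": [0,0,0],"jaw": 5.5},{"translation": [0,0,0.3],"delta_rot": [0,0,0],"jaw": 5.5}]'

```text
time: 27.0
tool_pos: [0.5325, 0.1412, 0.1061]
tool_rot: [-0.001, 0.894, 0.448, -0.0]
contact_force: [-1.2, 0.5, 6.7]
gripper_width: 0.714
grasp_force: 66.0
```

```bash
python3 -c "
from h import *
f=chk(3)
g=grab_frame('side')
a=cv2.resize(g['pixels'][120:220,225:285],(360,600),interpolation=2); b=cv2.resize(f['pixels'][190:290,295:355],(360,600),interpolation=2)
cv2.imwrite('pics/n1.png',np.hstack([a,b]))"
```

```text
F [-1.3  -0.02  5.38] p [0.5325 0.1412 0.1061]
side [0.5292 0.1374 0.0981 0.5292 0.1374 0.0582 0.1544 0.117 ] y-b [-0.     -0.      0.0399]
scene [0.5312 0.1395 0.0986 0.5313 0.1389 0.0615 0.1567 0.1202] y-b [-0.0001  0.0006  0.0371]
```

View pics/n1.png

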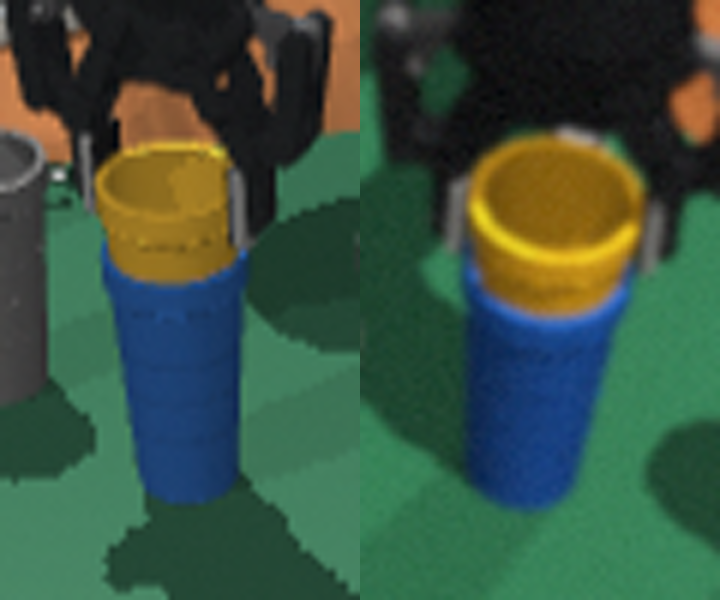

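Yellow sits squarely in blue, rim at (160,165) above the blue rim at (175,262) in the left crop, with both upright. The estimates of relative height are 37, 36 and 34 mm. I'll press 1 mm more, then release.

>>> send_rows --steps '[{"translation": [0,0,0.05],"delta_rot": [0,0,0],"jaw": 5.5},{"translation": [0,0,0.1],"delta_rot": [0,0,0],"jaw": 5.5},{"translation": [0,0,0.1],"delta_rot": [0,0,0],"jaw": 5.5},{"translation": [0,0,0.1],"delta_rot": [0,0,0],"jaw": 6.2},{"translation": [0,0,0.1],"delta_rot": [0,0,0],"jaw": 6.5},{"translation": [0,0,0.1],"delta_rot": [0,0,0],"jaw": 7.2},{"translation": [0,0,0.1],"delta_rot": [0,0,0],"jaw": 8},{"translation": [0,0,0.1],"delta_rot": [0,0,0],"jaw": 8.5}]'

```text
time: 28.45
tool_pos: [0.532, 0.1411, 0.1043]
tool_rot: [-0.001, 0.894, 0.448, -0.001]
contact_force: [-0.0, -0.2, -0.2]
gripper_width: 0.996
grasp_force: 0.0
```

```bash
python3 -c "
from h import *
print(state()['grasp_force'],state()['gripper_width'])
f=chk(3)"
```

```text
0.0 0.9964605334486112
F [-0.08  0.14 -0.03] p [0.5323 0.1411 0.1047]
side [0.5291 0.1372 0.0963 0.5293 0.1375 0.0602 0.154  0.1181] y-b [-0.0002 -0.0003  0.0361]
scene [0.5318 0.1395 0.0979 0.5315 0.1391 0.0612 0.155  0.1208] y-b [0.0003 0.0004 0.0368]
```

Released at about 35–36 mm. Next I retreat straight up and check without occlusion.

>>> send_rows --steps '[{"translation": [0,0,-0.4],"delta_rot": [0,0,0],"jaw": 8.5},{"translation": [0,0,-1.2],"delta_rot": [0,0,0],"jaw": 8.5},{"translation": [0,0,-2.5],"delta_rot": [0,0,0],"jaw": 8.5},{"translation": [0,0,-4],"delta_rot": [0,0,0],"jaw": 8.5},{"translation": [0,0,-6],"delta_rot": [0,0,0],"jaw": 8.5},{"translation": [0,0,-8],"delta_rot": [0,0,0],"jaw": 8.5},{"translation": [0,0,-10],"delta_rot": [0,0,0],"jaw": 8.5},{"translation": [0,0,-11],"delta_rot": [0,0,0],"jaw": 8.5}]'

```text
time: 29.85
tool_pos: [0.5338, 0.1412, 0.2188]
tool_rot: [0.0, 0.894, 0.448, 0.002]
contact_force: [0.5, 0.1, -0.5]
gripper_width: 0.996
grasp_force: 0.0
```

```bash
python3 -c "
from h import *
f=chk(2)
for n in ('side','scene'):
    P,_=ypts(n); B,_=ypts(n,'b'); print(fit_free(P,[.531,.139,.096]),fit_free(B,[.531,.139,.061]))
P,g=ypts('wrist'); B,_=ypts('wrist','b'); print(len(P),len(B),fit(P[::10],[.531,.139,.096])); 
print('tops',np.percentile(P[:,2],99.5),len(B) and np.percentile(B[:,2],99.5))
cv2.imwrite('pics/n2.png',grab_frame('side')['pixels'])"
```

```text
F [-0.24 -0.7  -0.55] p [0.5324 0.141  0.2148]
side [0.5295 0.1365 0.1025 0.5287 0.1376 0.0609 0.1535 0.1175] y-b [ 0.0009 -0.0011  0.0416]
scene [0.5319 0.1401 0.0989 0.5321 0.1391 0.0616 0.1551 0.1195] y-b [-0.0002  0.001   0.0373]
(array([ 0.5304,  0.1377,  0.0967, -0.0262, -0.0068]), np.float64(0.00081), 373) (array([ 0.5291,  0.1375,  0.0577,  0.0107, -0.0062]), np.float64(0.00069), 480)
(array([ 0.5313,  0.14  ,  0.0967,  0.005 , -0.0115]), np.float64(0.00072), 523) (array([ 0.5317,  0.1391,  0.0621, -0.0066, -0.0042]), np.float64(0.00066), 460)
4777 0 (array([0.53147682, 0.14060104, 0.09730889]), np.float64(0.0002457410191208001))
tops 0.1539244793728136 0
```

View pics/n2.png

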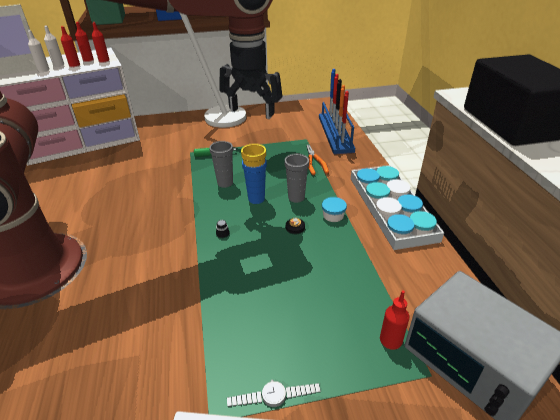

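The side view shows the yellow beaker nested upright in the blue one at (256,170), the gripper clear above, and the bystanders in place. The wrist fit puts yellow_mid at z ≈ 0.097, about 36 mm above blue, inside the 30–39 mm band.

```bash
python3 -c "
from h import *
print(job_done())"
```

```text
the job is handed in; nothing more can be done
None
```

I stood the yellow beaker up and let go of it, then took it by the collar from above and nested it upright in the blue beaker, about 36 mm centre to centre (gap about 21 mm). The gripper is clear, blue is upright, the other things look unmoved, and the job is handed in, though `job_done()` returned no verdict.

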